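# Scan the heavier soil sample

### The job

Two identical-looking soil sample jars with orange lids stand in the wells of a wooden rack, and one is fuller and so heavier. First lift the jar at the rack's blue end straight up a few centimetres, feel its weight for a moment and set it back in its well, then lift the one at the yellow end in the same way. Then present only the heavier jar to the label scanner: finish holding it still and upright in the gripper over the green dot, level with the middle of the scanner's dark window and touching nothing else, with the lighter jar standing in a well of the rack; keep the jars upright throughout, do not touch the scanner and leave the other things on the table where they are.

Things in the scene. Friction and masses are not known exactly. Their poses are not given: they have to be found in the camera images.
- jar_1_mid (a point): a closed opaque white cylindrical jar with an orange lid and a paper label with a green stripe, 52 mm in diameter, 75 mm tall, rigid; looks exactly like the other one but its content weighs differently: each jar weighs between 0.1 and 0.45 kg and one is at least 0.15 kg heavier than the other; either may start in either well. The point is the jar's centre, 37.5 mm above its underside; z points up along the jar
- jar_2_mid (a point): a closed opaque white cylindrical jar with an orange lid and a paper label with a green stripe, 52 mm in diameter, 75 mm tall, rigid; looks exactly like the other one but its content weighs differently: each jar weighs between 0.1 and 0.45 kg and one is at least 0.15 kg heavier than the other; either may start in either well. The point is the jar's centre, 37.5 mm above its underside; z points up along the jar
- rack: fixed wooden block 100 x 250 x 22 mm (x, y, z) on the table with two round wells, 140 mm apart; origin at the centre of its underside; y points along its length to the end with the blue stripe, the yellow stripe is at the -y end; z up
- well_blue (a point): centre of the floor of the well nearer the blue stripe: 63 mm in diameter, 12 mm deep, floor 10 mm above the table. A jar standing in it has its centre 37.5 mm above this point
- well_yellow (a point): the same for the well nearer the yellow stripe
- scanner: fixed label scanner: a grey foot plate 205 x 100 x 8 mm with a green dot 48 mm wide; behind the dot a black neck carries a white head 55 x 85 x 95 mm (x, y, z) that reaches from 82 to 178 mm above the table. Origin on the table under the green dot's centre; x points from the dot to the head, whose front face with the dark square window (66 mm, a red line across it) is 90 mm from the dot's centre and looks back along -x; y across; z up
- scan_point (a point): the point 130 mm above the table over the green dot's centre, level with the window's middle and about 90 mm before it: the jar's centre belongs here
- beaker: loose glass beaker, 70 mm wide, 85 mm tall, standing near the rack; origin under its centre; leave it alone
- dish: loose glass dish with green content, 84 mm wide, 19 mm high, lying near the rack; origin under its centre; leave it alone
- pen: loose white pen, 145 mm long along x, 12 mm high, lying near the scanner; origin at the underside of its middle; leave it alone

How it is judged:
On the way, in this order (a step that is already met when the one before it is completed fails the run):
1. the jar at the blue end is lifted at least 25 mm above its well while the other stands in its well (((height (world z) of jar_1_mid above 0.0725 m and horizontal distance between jar_1_mid and well_blue below 0.055 m and contact force between jar_1 and the fingers above 1 N and contact force between jar_1 and rack below 0.05 N and (z of jar_2_mid in the frame of rack between 0.04 and 0.0525 m and angle between jar_2_mid's own z axis and vertical below 0.1 rad and (horizontal distance between jar_2_mid and well_blue below 0.01 m or horizontal distance between jar_2_mid and well_yellow below 0.01 m))) or (height (world z) of jar_2_mid above 0.0725 m and horizontal distance between jar_2_mid and well_blue below 0.055 m and contact force between jar_2 and the fingers above 1 N and contact force between jar_2 and rack below 0.05 N and (z of jar_1_mid in the frame of rack between 0.04 and 0.0525 m and angle between jar_1_mid's own z axis and vertical below 0.1 rad and (horizontal distance between jar_1_mid and well_blue below 0.01 m or horizontal distance between jar_1_mid and well_yellow below 0.01 m))))), for 0.3 s.
2. the jar at the yellow end is lifted at least 25 mm above its well while the other stands back in its well (((height (world z) of jar_1_mid above 0.0725 m and horizontal distance between jar_1_mid and well_yellow below 0.055 m and contact force between jar_1 and the fingers above 1 N and contact force between jar_1 and rack below 0.05 N and (z of jar_2_mid in the frame of rack between 0.04 and 0.0525 m and angle between jar_2_mid's own z axis and vertical below 0.1 rad and (horizontal distance between jar_2_mid and well_blue below 0.01 m or horizontal distance between jar_2_mid and well_yellow below 0.01 m))) or (height (world z) of jar_2_mid above 0.0725 m and horizontal distance between jar_2_mid and well_yellow below 0.055 m and contact force between jar_2 and the fingers above 1 N and contact force between jar_2 and rack below 0.05 N and (z of jar_1_mid in the frame of rack between 0.04 and 0.0525 m and angle between jar_1_mid's own z axis and vertical below 0.1 rad and (horizontal distance between jar_1_mid and well_blue below 0.01 m or horizontal distance between jar_1_mid and well_yellow below 0.01 m))))), for 0.3 s.
At the end, for the whole second after the job is handed in: The heavier jar is held in the gripper, still, upright (0.2 rad), centred over the green dot (40 mm along, 35 mm across), level with the window's middle (35 mm), off the scanner; the lighter jar (weighing on the rack with under 2.2 N) stands upright and untouched in a well (((x of jar_1_mid in the frame of scanner between -0.04 and 0.04 m and y of jar_1_mid in the frame of scanner between -0.035 and 0.035 m and z of jar_1_mid in the frame of scanner between 0.095 and 0.165 m and angle between jar_1_mid's own z axis and vertical below 0.2 rad and linear speed of jar_1 below 0.03 m/s and contact force between jar_1 and the fingers above 1 N and contact force between jar_1 and scanner below 0.05 N and (z of jar_2_mid in the frame of rack between 0.04 and 0.0525 m and angle between jar_2_mid's own z axis and vertical below 0.1 rad and (horizontal distance between jar_2_mid and well_blue below 0.01 m or horizontal distance between jar_2_mid and well_yellow below 0.01 m)) and linear speed of jar_2 below 0.02 m/s and contact force between jar_2 and the arm below 0.05 N and contact force between jar_2 and rack below 2.2 N) or (x of jar_2_mid in the frame of scanner between -0.04 and 0.04 m and y of jar_2_mid in the frame of scanner between -0.035 and 0.035 m and z of jar_2_mid in the frame of scanner between 0.095 and 0.165 m and angle between jar_2_mid's own z axis and vertical below 0.2 rad and linear speed of jar_2 below 0.03 m/s and contact force between jar_2 and the fingers above 1 N and contact force between jar_2 and scanner below 0.05 N and (z of jar_1_mid in the frame of rack between 0.04 and 0.0525 m and angle between jar_1_mid's own z axis and vertical below 0.1 rad and (horizontal distance between jar_1_mid and well_blue below 0.01 m or horizontal distance between jar_1_mid and well_yellow below 0.01 m)) and linear speed of jar_1 below 0.02 m/s and contact force between jar_1 and the arm below 0.05 N and contact force between jar_1 and rack below 2.2 N))); the arm keeps its last pose, push and grip.
It fails at once if a jar is tipped by more than 0.5 rad (angle between any of jar_1_mid, jar_2_mid's own z axis and vertical above 0.5 rad).
It fails at once if the lighter jar is presented to the scanner (within 50 mm of the scan point, while the heavier one stands in the rack) ((distance between jar_1_mid and scan_point below 0.05 m and contact force between jar_2 and rack above 2.4 N) or (distance between jar_2_mid and scan_point below 0.05 m and contact force between jar_1 and rack above 2.4 N)).
It fails at once if the scanner is touched by the arm or a jar with more than 1 N (contact force between scanner and the arm above 1 N or contact force between scanner and the fingers above 1 N or contact force between scanner and jar_1 above 1 N or contact force between scanner and jar_2 above 1 N).
It fails at once if another loose thing is moved by more than 20 mm (distance of any of beaker, dish, pen from where it was at the start of the episode above 0.02 m).
It also fails if it takes over 72 s, if anything falls off the work surface, if the arm or the gripper's body presses on something with over 40 N, if the wrist force passes 120 N, or if a joint passes its speed limit or range.

### The arm

A 6-joint arm with a two-finger parallel gripper is mounted at the origin on the work surface. World frame = base frame: x ahead of the robot, y to its left, z up, the work surface at z = 0. Lengths are in m, angles in rad, forces in N, time in s.
With the tool pointing down it reaches from about 0.325 to 0.9 m from the base axis. Payload 3.5 kg.
Tool frame: the origin (TCP) lies at the very end of the fingers, on their centre line; the grasp point (between the pads) lies 19 mm behind it; z points along the fingers, y is the line along which they close (so a half turn about z gives the same grasp; the last joint's range is limited). The gripper opens to 85 mm and grips with 20 to 120 N. Pads are 22 mm wide; open, the fingers measure 114 mm over their backs; the gripper's body (76 mm by 85 mm) begins 54 mm behind the grasp point. The pads swing forward as they close: fully open they stand 13 mm farther back than shut.
Start: joints at [-1.352, 0.276, -0.026, 1.268, 0, 1.467], TCP at [0.198, -0.593, 0.231] pointing down, gripper open.
Joint ranges: [-3.12, 3.12], [-0.85, 1.88], [-1.08, 1.24], [-1.95, 2.15], [-1.57, 1.53], [-3.14, 3.14]. Speed limits (rad/s): [2.57, 2.57, 3.14, 3.14, 3.14, 3.14].

### API

Orientations are given as a 3x3 rotation matrix whose columns are the frame's x, y, z axes.
In Python, from bench import get_obs, grab_frame, hand_in, spot_in, spot_point gives the robot as it stands. The module is installed in compiled form; this text tells all that it offers.
- The arm moves only by the tool send_rows, never from a script. Its argument "steps" is a list of rows, each a list of 4 numbers: the shift along the world's x, y, z normalised to -1 to 1, where 1 is 0.6 m, then the turn about the world's z normalised to -1 to 1, where 1 is 360 degrees. A call has exactly 8 rows; each row is the pose to reach, as a shift and turn from the pose commanded when the call began, turning the shorter way round; what a row does not reach only later rows make up. A row lasts 1/12 s, in which the tool goes at most 41.7 mm and 7.16 degrees, less where a joint would pass 70% of its speed; a pose out of reach is approached as far as the arm can. A call with a number of a shift or a turn outside -1 to 1 is refused whole. A call with a gripper value outside its range is refused whole. "jaw" is the closure, from 0 (fully open) to 1 (shut), set as the call begins (left out, the last holds). The fingers move at their own pace and stop on an object; "force" is the grip in N (left out, the last holds). Time passes only in rows, so rows that repeat a pose let the fingers close, or fill a call up. It gives the time, the measured TCP pose, the force, the opening and the grip force at its end, in the units of the state.
- get_obs(): the state, without advancing time (a new reading comes with each control period).
- grab_frame(name): name is "scene" or "side" or "wrist"; returns a dict with "pixels" (384x512x3 uint8, red, green, blue), "range_z" (384x512 float32, m along the optical axis (not along the pixel's ray), 0 where there is no reading), "K" (3x3 intrinsics, pixels), "R" (3x3) and "t" (3): a world point X has camera coordinates R X + t; the wrist camera has in their place "T_tool_cam" (4x4, takes a point from camera to tool coordinates, whose origin is the TCP and whose axes are the flange's). Camera axes: x right, y down, z forward; pixel columns grow to the right and rows downward; lengths in m; the calibration is good to about 2 mm. The wrist camera is an equidistant fisheye: a pixel r from the principal point sees the ray r / f radians off the axis. A picture is of the moment at which its call begins: read the wrist's pose just before it.
- hand_in(): hands the job in; it is judged then, once.
Trained networks look in the newest picture that a camera, given by its name, has taken for a name from the list of things; names that differ only in an ending like _2 or _b are one class to them, and where a whole thing is asked for, a point or a joint stands for the part that bears it (a point fixed in the world has none). Each returns a list of dicts, best first, with "conf" (0 to 1); they miss things now and then, are a little off and sometimes report something else, mostly with a low value. They report only what shows in the picture. A call takes as long as a camera call.
- spot_in(camera, query): "bbox" ([centre column, centre row, width, height] in pixels, round what is visible of it).
- spot_point(camera, query): "position" ([column, row] in pixels: a listed point, or the origin of a listed thing).
The state is a dict: "time_s": time; "joints": joint angles; "qvel": joint speeds; "tau": joint torques, N m; "eef_pos": TCP position; "eef_rot": TCP orientation; "wrist_force": force on the tool from outside, world axes, zero at the start; "ft_torque": the same for the moment, N m; "finger_gap": finger opening in m; "grasp_force": force on a finger pad.
Only numpy, scipy, OpenCV 4.12 (cv2) and the standard library are available. Lean on these libraries where they do the work, as an engineer would, in place of code of your own. Each camera call takes 0.05 s, during which the arm holds its last target. There are 200 camera calls.

## Working session

There is one attempt and no reset: what is moved stays moved. The work goes in short steps, Python scripts to look and compute and a tool call to move; the robot and the scene stay as the last step left them, time stands still between calls to the robot, and variables do not carry over. Pictures are saved under pics/ and viewed, at most 10 in all, crops included, and the job is handed in when it is done.

Besides the shell and the picture viewer there is one more tool, called after "Emit:" in YAML: its name, and indented under it one key for each argument. send_rows: Moves the arm, as the interface text tells. Scaled input: -1 to 1 covers 0.6 m each way for a shift and 360 degrees each way for a turn. Its arguments: {"type":"object","properties":{"steps":{"type":"array"},"jaw":{"type":"number"},"force":{"type":"number"}},"required":["steps"]}

```bash
mkdir -p pics; cat > h.py <<'E'
import numpy as np,cv2
from bench import *
def world(f,px):
    c,r=int(round(px[0])),int(round(px[1]))
    w=f["range_z"][max(r-2,0):r+3,max(c-2,0):c+3]; w=w[w>0]
    z=np.median(w) if w.size else np.nan
    return f["R"].T@(z*(np.linalg.inv(f["K"])@[px[0],px[1],1])-f["t"])
def cloud(f):
    v,u=np.mgrid[:384,:512]; z=f["range_z"]
    p=np.stack([u,v,np.ones_like(u)],-1)@np.linalg.inv(f["K"]).T*z[...,None]
    return (p-f["t"])@f["R"]
E
python3 - <<'E'
from h import *
fs={}
for n in ("scene","side"):
    f=fs[n]=grab_frame(n); cv2.imwrite(f"pics/{n}0.png",f["pixels"][...,::-1])
    for q in ("jar_1_mid","rack","well_blue","well_yellow","scanner","scan_point","beaker","dish","pen"):
        print(n,q,[(np.round(d["position"]).astype(int).tolist(),round(d["conf"],2),np.round(world(f,d["position"]),3).tolist()) for d in spot_point(n,q)[:3]])
s=get_obs();print(s["time_s"],s["eef_pos"],s["eef_rot"],s["wrist_force"],s["finger_gap"])
np.savez("f0.npz",**{n+"_"+k:v for n in fs for k,v in fs[n].items() if not isinstance(v,str)})
im=np.hstack([fs["scene"]["pixels"],fs["side"]["pixels"]])[...,::-1]
cv2.imwrite("pics/both0.png",cv2.resize(im,(800,300)))
E
```

```text
scene jar_1_mid [([305, 200], 0.63, [0.581, 0.089, 0.079])]
scene rack [([330, 209], 0.64, [0.593, 0.167, 0.023]), ([350, 205], 0.58, [0.611, 0.216, 0.025])]
scene well_blue [([350, 203], 0.58, [0.612, 0.217, 0.031])]
scene well_yellow [([299, 211], 0.75, [0.571, 0.079, 0.045])]
scene scanner [([171, 282], 0.61, [0.688, -0.308, 0.16])]
scene scan_point []
scene beaker [([348, 253], 0.85, [0.732, 0.088, 0.028])]
scene dish [([314, 179], 0.66, [0.467, 0.226, 0.02]), ([351, 204], 0.52, [0.614, 0.218, 0.029])]
scene pen [([157, 247], 0.54, [0.436, -0.239, 0.003])]
side jar_1_mid [([224, 253], 0.73, [0.537, 0.114, 0.062])]
side rack [([196, 283], 0.68, [0.568, 0.18, 0.022])]
side well_blue []
side well_yellow [([220, 263], 0.59, [0.544, 0.122, 0.035])]
side scanner [([291, 170], 0.83, [0.549, -0.248, 0.009]), ([236, 339], 0.68, [0.435, 0.248, 0.02])]
side scan_point [([238, 340], 0.22, [0.432, 0.248, 0.021])]
side beaker [([161, 239], 0.89, [0.688, 0.129, 0.043])]
side dish [([234, 337], 0.82, [0.441, 0.248, 0.021])]
side pen [([331, 186], 0.5, [0.431, -0.235, 0.01])]
1.0 [ 0.19764129 -0.59293094  0.2313308 ] [[ 9.48670692e-01  3.16265582e-01 -7.82181454e-06]
 [ 3.16265582e-01 -9.48670691e-01 -3.77438496e-05]
 [-1.93574068e-05  3.33327132e-05 -9.99999999e-01]] [-0.86406756  0.43341492 -0.2265116 ] 0.08586181263729653
```

View pics/scene0.png

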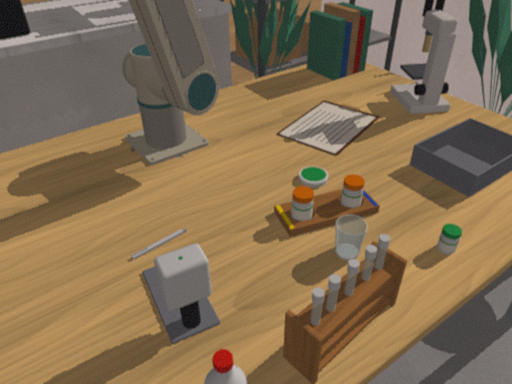

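View pics/side0.png

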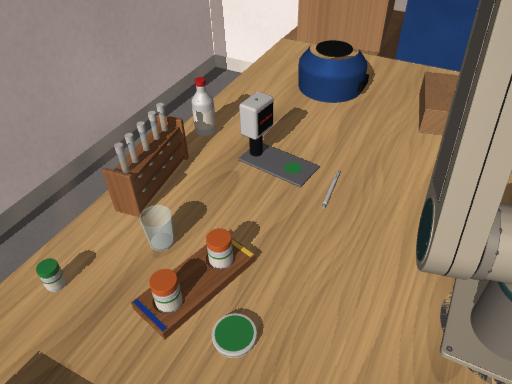

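The scene picture shows the yellow-end jar at (303,203) and the blue-end jar at (353,190), with the dish behind them at (313,177), the beaker in front at (349,237) and the scanner head at (183,275). The side picture shows the blue jar at (167,290), the yellow jar at (220,247), the green dot at (293,168) and the pen at (332,188). Next I fit positions from colour and depth.

```bash
cat > fit.py <<'E'
from h import *
d=np.load("f0.npz")
for n in ("scene","side"):
    f={k:d[n+"_"+k] for k in ("pixels","range_z","K","R","t")}
    P=cloud(f);hsv=cv2.cvtColor(f["pixels"],cv2.COLOR_RGB2HSV);H,S,V=np.moveaxis(hsv.astype(int),-1,0)
    ok=f["range_z"]>0; x,y,z=np.moveaxis(P,-1,0)
    area=ok&(x>.3)&(x<.85)&(abs(y)<.45)
    def rep(name,m):
        k,l,st,c=cv2.connectedComponentsWithStats(m.astype(np.uint8))
        for i in range(1,k):
            if st[i,4]<12: continue
            q=P[l==i]
            r=cv2.minAreaRect((q[:,:2]*1000).astype(np.float32))
            print(n,name,st[i,4],c[i].round(),"mean",q.mean(0).round(3),"zmax",np.percentile(q[:,2],95).round(3),"rect",np.round(r[0]),np.round(r[1]),round(r[2],1))
    rep("lidtop",area&(H<16)&(S>190)&(V>120)&(z>.079)&(z<.1))
    rep("green",area&(H>45)&(H<85)&(S>120)&(z<.04))
    rep("blue",area&(H>100)&(H<130)&(S>120)&(z<.04)&(z>.01))
    rep("yellow",area&(H>20)&(H<32)&(S>190)&(z<.04)&(z>.012)&(y>0))
    rep("racktop",area&(z>.016)&(z<.028)&(y>0)&(H<20)&(V<150))
    rep("head",area&(z>.082)&(y<-.1))
    rep("headtop",area&(z>.172)&(y<-.1))
    rep("foot",area&(z>.004)&(z<.014)&(S<70)&(y<-.1))
    rep("beaker",area&(z>.03)&(y>0)&(S<60)&(x>.6))
E
python3 fit.py
```

```text
scene lidtop 194 [354. 181.] mean [0.598 0.235 0.085] zmax 0.087 rect [596. 235.] [47. 52.] 43.5
scene lidtop 219 [303. 193.] mean [0.56  0.1   0.085] zmax 0.087 rect [559. 100.] [51. 48.] 2.5
scene green 229 [313. 174.] mean [0.445 0.241 0.019] zmax 0.022 rect [444. 241.] [65. 60.] 67.9
scene blue 38 [370. 199.] mean [0.624 0.278 0.023] zmax 0.025 rect [624. 278.] [ 9. 57.] 72.8
scene yellow 120 [285. 217.] mean [0.547 0.056 0.023] zmax 0.025 rect [547.  57.] [15. 97.] 74.0
scene racktop 1595 [325. 210.] mean [0.587 0.156 0.022] zmax 0.024 rect [577. 167.] [252. 105.] 75.6
scene racktop 36 [442. 245.] mean [0.839 0.283 0.022] zmax 0.027 rect [835. 283.] [ 8. 28.] 77.1
scene head 2788 [183. 276.] mean [ 0.682 -0.282  0.15 ] zmax 0.178 rect [ 668. -276.] [86. 56.] 83.1
scene head 306 [295. 318.] mean [ 0.842 -0.162  0.112] zmax 0.13 rect [ 841. -149.] [18. 64.] 0.3
scene head 45 [208. 375.] mean [ 0.845 -0.332  0.115] zmax 0.123 rect [ 844. -332.] [20. 12.] 88.9
scene headtop 1086 [180. 261.] mean [ 0.67  -0.279  0.177] zmax 0.179 rect [ 667. -277.] [82. 54.] 83.6
scene foot 246 [157.
[... 2014 characters left out ...]
.] [85. 55.] 82.1
side foot 32 [210. 132.] mean [ 0.839 -0.305  0.01 ] zmax 0.013 rect [ 839. -307.] [44. 11.] 69.3
side foot 1431 [279. 164.] mean [ 0.589 -0.26   0.008] zmax 0.011 rect [ 596. -267.] [104. 207.] 82.6
side foot 158 [330. 189.] mean [ 0.428 -0.225  0.009] zmax 0.012 rect [ 429. -228.] [ 10. 144.] 5.1
side beaker 122 [131. 148.] mean [0.844 0.004 0.152] zmax 0.184 rect [843.   5.] [13.  8.] 10.8
side beaker 199 [121. 156.] mean [0.84  0.042 0.157] zmax 0.185 rect [841.  39.] [17. 18.] 4.6
side beaker 914 [158. 224.] mean [0.708 0.107 0.062] zmax 0.085 rect [710. 108.] [68. 68.] 75.2
side beaker 114 [ 52. 277.] mean [0.825 0.308 0.041] zmax 0.047 rect [827. 307.] [40. 18.] 62.8
```

Blue jar is at (0.596, 0.236), yellow jar at (0.558, 0.101) and the dot at (0.550, -0.260). The scanner's y axis lies at about 82°. I'll hold the jaw axis at about 80° throughout, which takes a +151.6° turn.

Emit:
send_rows:
  steps:
    - [0.221, 0.46, 0, 0.14]
    - [0.221, 0.46, 0, 0.14]
    - [0.221, 0.46, 0, 0.14]
    - [0.221, 0.46, 0, 0.14]
    - [0.221, 0.46, 0, 0.14]
    - [0.221, 0.46, 0, 0.14]
    - [0.221, 0.46, 0, 0.14]
    - [0.221, 0.46, 0, 0.14]
  jaw: 0
  force: 40

```text
time_s: 1.67
eef_pos: [0.331, -0.3122, 0.2313]
eef_rot: [[0.354, 0.935, 0.0], [0.935, -0.354, 0.002], [0.002, -0.001, -1.0]]
wrist_force: [-0.2, 1.0, -0.6]
finger_gap: 0.0856
grasp_force: 0.0
```

Emit:
send_rows:
  steps:
    - [0.221, 0.46, 0, 0.14]
    - [0.221, 0.46, 0, 0.14]
    - [0.221, 0.46, 0, 0.14]
    - [0.221, 0.46, 0, 0.14]
    - [0.221, 0.46, 0, 0.14]
    - [0.221, 0.46, 0, 0.14]
    - [0.221, 0.46, 0, 0.14]
    - [0.221, 0.46, 0, 0.14]

```text
time_s: 2.33
eef_pos: [0.4645, -0.0368, 0.2317]
eef_rot: [[-0.496, 0.868, 0.002], [0.868, 0.496, 0.002], [0.0, 0.003, -1.0]]
wrist_force: [0.6, -1.6, -0.2]
finger_gap: 0.0854
grasp_force: 0.0
```

Emit:
send_rows:
  steps:
    - [0.221, 0.46, 0, 0.14]
    - [0.221, 0.46, 0, 0.14]
    - [0.221, 0.46, 0, 0.14]
    - [0.221, 0.46, 0, 0.14]
    - [0.221, 0.46, 0, 0.14]
    - [0.221, 0.46, 0, 0.14]
    - [0.221, 0.46, 0, 0.14]
    - [0.221, 0.46, 0, 0.14]

```text
time_s: 3.0
eef_pos: [0.5975, 0.24, 0.231]
eef_rot: [[-0.985, 0.172, 0.002], [0.172, 0.985, 0.002], [-0.002, 0.003, -1.0]]
wrist_force: [0.4, 0.0, 0.4]
finger_gap: 0.0853
grasp_force: 0.0
```

Emit:
send_rows:
  steps:
    - [-0.001, -0.003, -0.06, 0]
    - [-0.002, -0.006, -0.12, 0]
    - [-0.002, -0.006, -0.18, 0]
    - [-0.002, -0.006, -0.23, 0]
    - [-0.002, -0.006, -0.27, 0]
    - [-0.002, -0.006, -0.3, 0]
    - [-0.002, -0.006, -0.32, 0]
    - [-0.002, -0.006, -0.32, 0]

```text
time_s: 3.67
eef_pos: [0.5918, 0.2308, 0.0362]
eef_rot: [[-0.984, 0.18, -0.006], [0.18, 0.984, -0.002], [0.005, -0.003, -1.0]]
wrist_force: [-0.6, -1.1, 0.4]
finger_gap: 0.0852
grasp_force: 0.0
```

Emit:
send_rows:
  steps:
    - [0, 0, 0, 0]
    - [0, 0, 0, 0]
    - [0, 0, 0, 0]
    - [0, 0, 0, 0]
    - [0, 0, 0, 0]
    - [0, 0, 0, 0]
    - [0, 0, 0, 0]
    - [0, 0, 0, 0]
  jaw: 1
  force: 40

```text
time_s: 4.33
eef_pos: [0.5964, 0.2323, 0.0417]
eef_rot: [[-0.984, 0.18, 0.005], [0.18, 0.984, 0.002], [-0.004, 0.002, -1.0]]
wrist_force: [1.0, 1.2, 6.5]
finger_gap: 0.0514
grasp_force: 42.3
```

```bash
python3 - <<'E'
from h import *
f=grab_frame("wrist");s=get_obs();print(s["time_s"],s["eef_pos"],s["wrist_force"],s["grasp_force"],s["finger_gap"],s["qvel"].round(3) if hasattr(s["qvel"],"round") else s["qvel"])
f=grab_frame("side");cv2.imwrite("pics/s1.png",cv2.resize(f["pixels"][200:344,80:272,::-1],(768,576)))
E
```

```text
4.3833 [0.59637361 0.23225398 0.04169798] [0.98418494 1.10539792 6.1221374 ] 42.31891304254532 0.051051376084543 [-0.    -0.001  0.001 -0.001 -0.001  0.   ]
```

View pics/s1.png

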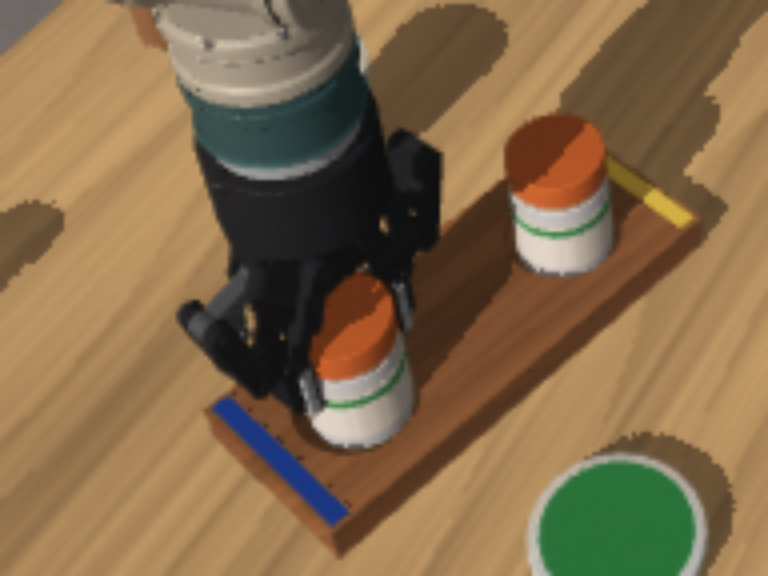

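The fingers grip the blue-end jar at mid-height, around (360,380) in the crop, and it stands upright in its well. The yellow-end jar at (560,200) is untouched. Lifting now.

Emit:
send_rows:
  steps:
    - [0, 0, 0.01, 0]
    - [0, 0, 0.02, 0]
    - [0, 0, 0.03, 0]
    - [0, 0, 0.042, 0]
    - [0, 0, 0.055, 0]
    - [0, 0, 0.065, 0]
    - [0, 0, 0.075, 0]
    - [0, 0, 0.08, 0]

```text
time_s: 5.1
eef_pos: [0.5948, 0.2317, 0.0886]
eef_rot: [[-0.984, 0.18, 0.001], [0.18, 0.984, 0.0], [-0.001, 0.001, -1.0]]
wrist_force: [0.4, -0.1, -0.5]
finger_gap: 0.0511
grasp_force: 41.9
```

Emit:
send_rows:
  steps:
    - [0, 0, 0, 0]
    - [0, 0, 0, 0]
    - [0, 0, 0, 0]
    - [0, 0, 0, 0]
    - [0, 0, 0, 0]
    - [0, 0, 0, 0]
    - [0, 0, 0, 0]
    - [0, 0, 0, 0]

```text
time_s: 5.77
eef_pos: [0.5942, 0.2314, 0.0871]
eef_rot: [[-0.984, 0.18, -0.0], [0.18, 0.984, -0.0], [0.0, -0.0, -1.0]]
wrist_force: [-0.2, 0.3, -0.7]
finger_gap: 0.0511
grasp_force: 41.9
```

```bash
cat > w.py <<'E'
from h import *
F=[]
for i in range(6):
    f=grab_frame("side");s=get_obs();F.append(s["wrist_force"])
print(s["time_s"],np.round(s["eef_pos"],4),"F",np.mean(F,0).round(2),np.std(F,0).round(2),"T",np.round(s["ft_torque"],2),"tau",np.round(s["tau"],2),s["grasp_force"])
P=cloud(f);H,S,V=np.moveaxis(cv2.cvtColor(f["pixels"],cv2.COLOR_RGB2HSV).astype(int),-1,0)
m=(H<16)&(S>190)&(V>90)&(f["range_z"]>0)&(P[...,2]>.05)&(P[...,2]<.25)&(P[...,0]>.3)&(P[...,0]<.8)
k,l,st,c=cv2.connectedComponentsWithStats(m.astype(np.uint8))
for i in range(1,k):
    if st[i,4]>30: q=P[l==i];t=np.percentile(q[:,2],97);r=q[q[:,2]>t-.005];print("lid",st[i,4],"top",t.round(4),"centre",((r.min(0)+r.max(0))/2).round(3))
E
python3 w.py
```

```text
6.0667 [0.5943 0.2315 0.0873] F [-0.33 -0.05 -1.34] [0.45 0.52 0.49] T [-0.02 -0.01  0.02] tau [ -0.   -48.64  26.85   0.     0.    -0.  ] 41.92728906869888
lid 442 top 0.087 centre [0.556 0.1   0.085]
lid 429 top 0.1329 centre [0.586 0.231 0.131]
```

The blue jar is lifted 46 mm and weighs about 1.3 N. Setting it back, with a small centring shift.

Emit:
send_rows:
  steps:
    - [0.001, 0.003, 0, 0]
    - [0.001, 0.006, -0.01, 0]
    - [0.001, 0.006, -0.025, 0]
    - [0.001, 0.006, -0.04, 0]
    - [0.001, 0.006, -0.055, 0]
    - [0.001, 0.006, -0.066, 0]
    - [0.001, 0.006, -0.073, 0]
    - [0.001, 0.006, -0.077, 0]

```text
time_s: 6.73
eef_pos: [0.5936, 0.2347, 0.0417]
eef_rot: [[-0.984, 0.18, -0.003], [0.18, 0.984, -0.001], [0.003, -0.002, -1.0]]
wrist_force: [-9.1, -3.0, 22.0]
finger_gap: 0.0514
grasp_force: 43.6
```

Emit:
send_rows:
  steps:
    - [0, 0, 0, 0]
    - [0, 0, 0, 0]
    - [0, 0, 0, 0]
    - [0, 0, 0, 0]
    - [0, 0, 0, 0]
    - [0, 0, 0, 0]
    - [0, 0, 0, 0]
    - [0, 0, 0, 0]

```text
time_s: 7.4
eef_pos: [0.5938, 0.2347, 0.0418]
eef_rot: [[-0.984, 0.18, -0.002], [0.18, 0.984, -0.001], [0.002, -0.001, -1.0]]
wrist_force: [-3.7, -0.7, 5.6]
finger_gap: 0.051
grasp_force: 42.4
```

Emit:
send_rows:
  steps:
    - [0, 0, 0, 0]
    - [0, 0, 0, 0]
    - [0, 0, 0, 0]
    - [0, 0, 0, 0]
    - [0, 0, 0, 0]
    - [0, 0, 0, 0]
    - [0, 0, 0, 0]
    - [0, 0, 0, 0]
  jaw: 0

```text
time_s: 8.07
eef_pos: [0.5949, 0.235, 0.041]
eef_rot: [[-0.984, 0.18, -0.0], [0.18, 0.984, -0.0], [0.0, -0.0, -1.0]]
wrist_force: [0.1, -0.0, 0.1]
finger_gap: 0.0854
grasp_force: 0.0
```

Emit:
send_rows:
  steps:
    - [0, 0, 0.02, 0]
    - [0, 0, 0.05, 0]
    - [0, 0, 0.09, 0]
    - [0, 0, 0.13, 0]
    - [0, 0, 0.17, 0]
    - [0, 0, 0.2, 0]
    - [0, 0, 0.2, 0]
    - [0, 0, 0.2, 0]

```text
time_s: 8.73
eef_pos: [0.5962, 0.2355, 0.1635]
eef_rot: [[-0.984, 0.18, 0.004], [0.18, 0.984, 0.001], [-0.004, 0.002, -1.0]]
wrist_force: [-0.4, 0.4, -0.3]
finger_gap: 0.0852
grasp_force: 0.0
```

```bash
python3 w.py
```

```text
9.0333 [0.5939 0.2348 0.1596] F [-0.25 -0.21 -0.14] [0.38 0.46 0.51] T [-0.05  0.01 -0.  ] tau [ 1.000e-02 -4.706e+01  2.833e+01  2.000e-02 -0.000e+00 -0.000e+00] 0.0
lid 445 top 0.0871 centre [0.557 0.101 0.085]
lid 564 top 0.0871 centre [0.592 0.235 0.085]
```

The jar is seated again, with its lid top at 0.087 and its centre near the well. Now the yellow end.

Emit:
send_rows:
  steps:
    - [-0.01, -0.035, 0, 0]
    - [-0.023, -0.085, 0, 0]
    - [-0.037, -0.14, 0, 0]
    - [-0.05, -0.185, 0, 0]
    - [-0.058, -0.215, 0, 0]
    - [-0.06, -0.224, 0, 0]
    - [-0.06, -0.224, 0, 0]
    - [-0.06, -0.224, 0, 0]

```text
time_s: 9.7
eef_pos: [0.5589, 0.1009, 0.1608]
eef_rot: [[-0.984, 0.18, -0.0], [0.18, 0.984, 0.001], [0.0, 0.0, -1.0]]
wrist_force: [0.0, -1.0, -0.1]
finger_gap: 0.0856
grasp_force: 0.0
```

Emit:
send_rows:
  steps:
    - [0, 0, -0.02, 0]
    - [0, 0, -0.06, 0]
    - [0, 0, -0.1, 0]
    - [0, 0, -0.14, 0]
    - [0, 0, -0.17, 0]
    - [0, 0, -0.19, 0]
    - [0, 0, -0.198, 0]
    - [0, 0, -0.198, 0]

```text
time_s: 10.37
eef_pos: [0.5578, 0.1013, 0.0407]
eef_rot: [[-0.984, 0.179, -0.003], [0.179, 0.984, -0.0], [0.003, -0.001, -1.0]]
wrist_force: [-0.1, 0.1, -0.3]
finger_gap: 0.0856
grasp_force: 0.0
```

Emit:
send_rows:
  steps:
    - [0, 0, 0, 0]
    - [0, 0, 0, 0]
    - [0, 0, 0, 0]
    - [0, 0, 0, 0]
    - [0, 0, 0, 0]
    - [0, 0, 0, 0]
    - [0, 0, 0, 0]
    - [0, 0, 0, 0]
  jaw: 1
  force: 40

```text
time_s: 11.03
eef_pos: [0.5604, 0.1006, 0.044]
eef_rot: [[-0.984, 0.18, 0.003], [0.18, 0.984, -0.0], [-0.003, 0.001, -1.0]]
wrist_force: [-0.1, -0.6, 5.9]
finger_gap: 0.0512
grasp_force: 42.6
```

Emit:
send_rows:
  steps:
    - [0, 0, 0.01, 0]
    - [0, 0, 0.02, 0]
    - [0, 0, 0.03, 0]
    - [0, 0, 0.042, 0]
    - [0, 0, 0.055, 0]
    - [0, 0, 0.065, 0]
    - [0, 0, 0.075, 0]
    - [0, 0, 0.08, 0]

```text
time_s: 11.7
eef_pos: [0.5595, 0.1008, 0.0915]
eef_rot: [[-0.984, 0.18, 0.002], [0.18, 0.984, 0.0], [-0.001, 0.0, -1.0]]
wrist_force: [0.9, -0.9, -2.9]
finger_gap: 0.0511
grasp_force: 42.4
```

Emit:
send_rows:
  steps:
    - [0, 0, 0, 0]
    - [0, 0, 0, 0]
    - [0, 0, 0, 0]
    - [0, 0, 0, 0]
    - [0, 0, 0, 0]
    - [0, 0, 0, 0]
    - [0, 0, 0, 0]
    - [0, 0, 0, 0]

```text
time_s: 12.37
eef_pos: [0.5588, 0.1007, 0.0902]
eef_rot: [[-0.984, 0.18, -0.0], [0.18, 0.984, 0.0], [0.0, -0.0, -1.0]]
wrist_force: [-0.6, -0.6, -4.2]
finger_gap: 0.0511
grasp_force: 42.4
```

```bash
python3 w.py
```

```text
12.6667 [0.5589 0.1007 0.0903] F [-0.1  -0.04 -3.59] [0.62 0.37 0.53] T [-0.02  0.01 -0.03] tau [ 0.000e+00 -4.308e+01  2.693e+01  1.000e-02  0.000e+00 -0.000e+00] 42.39999979734421
lid 323 top 0.1335 centre [0.549 0.101 0.132]
lid 568 top 0.0871 centre [0.592 0.235 0.085]
```

The lift gives 3.6 N here against 1.3 N at the blue end, so the yellow-end jar is the heavier by about 0.23 kg. It's already in the gripper, so I carry it to the scanner.

Emit:
send_rows:
  steps:
    - [0, 0, 0.02, 0]
    - [0, -0.02, 0.04, 0]
    - [-0.003, -0.06, 0.055, 0]
    - [-0.006, -0.11, 0.06, 0]
    - [-0.01, -0.16, 0.06, 0]
    - [-0.015, -0.21, 0.06, 0]
    - [-0.02, -0.26, 0.06, 0]
    - [-0.023, -0.3, 0.06, 0]

```text
time_s: 13.33
eef_pos: [0.5453, -0.0822, 0.1281]
eef_rot: [[-0.983, 0.181, 0.002], [0.181, 0.983, -0.002], [-0.002, -0.001, -1.0]]
wrist_force: [0.4, -0.1, -2.5]
finger_gap: 0.0509
grasp_force: 42.9
```

Emit:
send_rows:
  steps:
    - [0, -0.04, 0, 0]
    - [0, -0.09, 0, 0]
    - [0, -0.14, 0, 0]
    - [0, -0.19, 0, 0]
    - [0, -0.235, 0, 0]
    - [0, -0.27, 0, 0]
    - [0, -0.292, 0, 0]
    - [0, -0.301, 0, 0]

```text
time_s: 14.0
eef_pos: [0.5454, -0.2627, 0.1276]
eef_rot: [[-0.983, 0.182, 0.002], [0.182, 0.983, -0.002], [-0.002, -0.001, -1.0]]
wrist_force: [0.4, 0.1, -2.2]
finger_gap: 0.0512
grasp_force: 42.9
```

Emit:
send_rows:
  steps:
    - [0, 0, 0, 0]
    - [0, 0, 0, 0]
    - [0, 0, 0, 0]
    - [0, 0, 0, 0]
    - [0, 0, 0, 0]
    - [0, 0, 0, 0]
    - [0, 0, 0, 0]
    - [0, 0, 0, 0]

```text
time_s: 14.67
eef_pos: [0.5451, -0.2595, 0.1263]
eef_rot: [[-0.984, 0.179, -0.0], [0.179, 0.984, 0.0], [0.0, 0.0, -1.0]]
wrist_force: [0.8, -0.6, -4.1]
finger_gap: 0.0512
grasp_force: 42.9
```

```bash
python3 w.py; python3 - <<'E'
from h import *
a=grab_frame("side")["pixels"];b=grab_frame("scene")["pixels"]
cv2.imwrite("pics/end.png",np.hstack([cv2.resize(a[60:345,130:350],(400,518)),cv2.resize(b[140:345,120:400],(400,518))])[...,::-1])
E
```

```text
14.9667 [ 0.5451 -0.26    0.1263] F [-0.09 -0.24 -3.26] [0.54 0.24 0.41] T [ 0.01 -0.01 -0.01] tau [ 3.000e-02 -4.596e+01  2.851e+01  1.000e-02 -0.000e+00  0.000e+00] 42.88166642189026
lid 157 top 0.1691 centre [ 0.532 -0.258  0.167]
lid 566 top 0.0871 centre [0.592 0.235 0.085]
```

View pics/end.png

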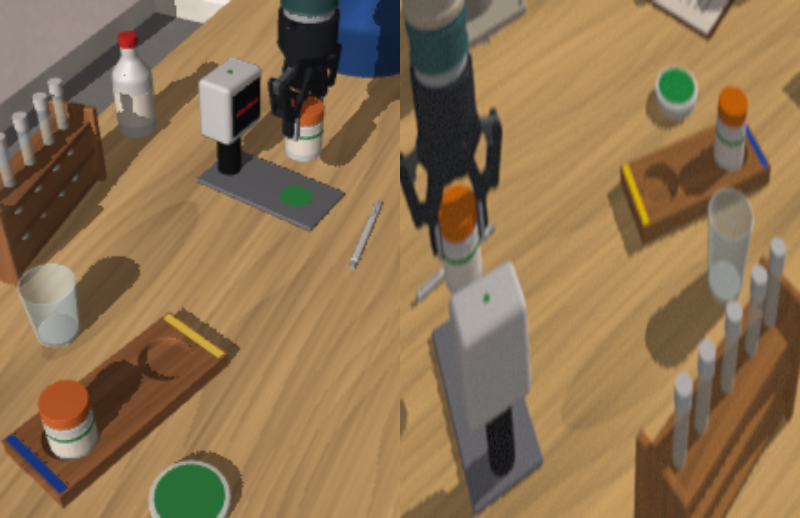

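The left half shows the held jar upright at about (305,130), level with the scanner window and clear of the head. The lighter jar stands in the blue well at (68,420), and the beaker, dish and pen are where they were. Handing in.

```bash
python3 -c "
from bench import hand_in;print(hand_in())"
```

```text
the job is handed in; nothing more can be done
None
```

I handed the job in with the heavier jar, the one from the yellow end (about 3.6 N against 1.3 N), held upright over the green dot level with the scanner window; the lighter jar stands in the blue well, and I carried the heavier jar straight to the scanner after its weighing lift without setting it back first.

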